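# Right the fallen tent lamp and switch it on

## Robot

A 6-joint arm with a two-finger parallel gripper is mounted at the origin on the work surface. World frame = base frame: x ahead of the robot, y to its left, z up, the work surface at z = 0. Lengths are in m, angles in rad, forces in N, time in s.
With the tool pointing down it reaches from about 0.325 to 0.9 m from the base axis. Payload 6.1 kg.
Tool frame: the origin (TCP) lies midway between the tips of the shut fingers; the grasp point (between the pads) lies 19 mm behind it; x points along the fingers, y is the direction in which the jaws open and shut, and the axes are right-handed (so a half turn about x gives the same grasp; the last joint's range is limited). The gripper opens to 85 mm and grips with 20 to 120 N. Pads are 22 mm wide; open, the fingers measure 114 mm over their backs; the gripper's body (76 mm by 85 mm) begins 54 mm behind the grasp point. The pads swing forward as they close: fully open they stand 13 mm farther back than shut.
Start: joints at [0.983, 0.22, 1.526, -0, 1.395, -0.126], TCP at [0.278, 0.56, 0.231] pointing down, gripper open.
Joint ranges: [-2.98, 2.98], [-0.91, 2.08], [0.09, 2.57], [-1.24, 4.39], [0.2, 2.65], [-2.68, 2.68]. Speed limits (rad/s): [2.57, 2.57, 3.01, 3.14, 3.14, 3.14].

## Interface

Orientations are given as [roll, pitch, yaw] about the fixed x, y, z axes, in that order (R = Rz(yaw) Ry(pitch) Rx(roll)).
In Python, from plant import movep, move_l, set_joints, gripper_to, hold, inverse_kinematics, observe, get_image, get_calibration, Unreachable, job_done gives the robot as it stands. Calls block until the motion is done:
- movep(position, orientation): joint-space move of the TCP to a pose.
- move_l(position, feed=0.15, rotation=None, max_force=None): straight line of the TCP; rotation=None keeps the orientation; feed is the mean speed in m/s. With max_force (N) it stops when the force on the tool has changed by that much, and returns True; else False.
- set_joints(angles): joint-space move.
- gripper_to(opening, f_grip=None): finger opening in m; f_grip is the grip in N (None keeps the last); returns when the fingers have stopped.
- hold(seconds).
- inverse_kinematics(position, orientation): joint angles nearest the present ones, or None.
- observe(): the state.
- get_image(name): name is "side" or "top" or "wrist"; returns (picture, depth): 400x640x3 uint8, red, green, blue; 400x640 float32, m along the optical axis (not along the pixel's ray), 0 where there is no reading.
- get_calibration(name): a dict with "intrinsics" (3x3 intrinsics, pixels), "dist_coeffs" ([k1, k2, p1, p2, k3] as OpenCV has them; the pictures are not rectified), "world_from_camera" (4x4, takes a point from camera to world coordinates). Camera axes: x right, y down, z forward; pixel columns grow to the right and rows downward; lengths in m; the calibration is good to about 2 mm. A picture is of the moment at which its call begins: read the wrist's pose just before it. get_calibration takes no time and is no camera call; for the wrist camera it gives the pose at the moment of the call.
A pose or a line that the arm cannot do raises Unreachable and nothing moves.
- job_done(): hands the job in, once; it reports no verdict.
The state is a dict: "time_s": time; "q": joint angles; "joint_velocities": joint speeds; "joint_torque": joint torques, N m; "eef_pos": TCP position; "tcp_rot": TCP orientation; "ft_force": force on the tool from outside, world axes, zero at the start; "torque": the same for the moment, N m; "opening": finger opening in m.
Only numpy, scipy, OpenCV 4.12 (cv2) and the standard library are available. Lean on these libraries where they do the work, as an engineer would, in place of code of your own. Each camera call takes 0.05 s, during which the arm holds its last target.

## Task

The cordless lamp on the food-tent table has been knocked over. Without throwing or dropping it, stand it up on its square foot again and slide it back flush against the side of the grey stock crate that faces it, then press the switch on top of its head fully in and let go. Leave the jars and the can standing where they are.

Things in the scene. Friction and masses are not known exactly. Their poses are not given: they have to be found in the camera images.
- lamp: Cordless lamp, loose, about 0.8 kg (varies). Dark square foot 130 x 130 x 12 mm; 16 mm stem from its middle; white drum head, 64 mm diameter, 130 to 190 mm above the foot's underside; switch on top. Origin: centre of the foot's underside; z along the stem to the switch (up when standing), x and y square to the foot's edges. Starts lying, head away from the crate; centre of mass about 40 mm along z.
- foot_edge (a point): Middle of the foot's y = +65 mm edge, half-way through the plate's 12 mm thickness; axes as the lamp's. At the start it is the foot's topmost edge, about 129 mm above the table, the plate nearly upright; the lamp rests on the opposite edge and the head's rim. Pushed here on the stem's side, away from the head, the lamp turns about the edge it rests on, and past about 40 degrees falls onto its foot.
- switch_top (a point): Top centre of the round push switch (28 mm diameter cap) on the lamp's head, on the lamp's axis; 22 mm above the head's top, 212 mm above the foot's underside.
- switch (a joint): Travel of the push switch in m along the lamp's axis: 0 out, 0.006 fully pressed in; sprung, comes out by itself, needs about 5 N.
- crate: Grey open stock crate with cartons and jars in it, fixed to the table: 340 mm (its x) by 220 mm (its y) by 110 mm high. Origin: centre of its underside, z up.
- crate_side (a point): Middle of the lower edge of the crate's long side that faces the lamp, on its outer face. x runs along that side (it extends 170 mm each way), y points into the crate, so the lamp is at negative y.
- jar_a: Standing glass jar, 68 mm diameter, 120 mm high, loose bystander. Origin: centre of its underside.
- jar_b: Standing glass jar, 68 mm diameter, 120 mm high, loose bystander. Origin: centre of its underside.
- can: Standing tin can, 74 mm diameter, 110 mm high, loose bystander. Origin: centre of its underside.

How it is judged:
On the way, in this order (a step that is already met when the one before it is completed fails the run):
1. the lamp stands upright on its foot, flush against the crate's side (angle between lamp's own z axis and vertical below 0.08 rad and height (world z) of lamp below 0.006 m and y of lamp in the frame of crate_side between -0.075 and -0.055 m and x of lamp in the frame of crate_side between -0.14 and 0.14 m and (angle between the x axis of lamp and the x axis of crate_side, either way round below 0.12 rad or angle between the y axis of lamp and the x axis of crate_side, either way round below 0.12 rad)), for 0.3 s.
2. the switch is pressed fully in while the lamp stands there (value of joint switch above 0.0045 m and angle between lamp's own z axis and vertical below 0.12 rad and y of lamp in the frame of crate_side above -0.08 m), for 0.05 s.
At the end, for the whole second after the job is handed in: The lamp stands at rest on its foot (tilt under 0.08 rad), foot centre 55 to 75 mm from the crate's side and at most 140 mm along from its middle, a foot edge parallel to it within 0.12 rad; the switch was pressed in 4.5 mm or more as it stood there and is out again (all of step 1 and value of joint switch below 0.002 m and linear speed of lamp below 0.02 m/s); the robot touches nothing.
It fails at once if a jar or the can was knocked over or pushed away (distance of any of jar_a, jar_b, can from where it was at the start of the episode above 0.03 m or angle between any of jar_a, jar_b, can's own z axis and vertical above 0.4 rad).
It fails at once if the lamp was thrown or dropped (linear speed of lamp above 1 m/s).
It also fails if it takes over 72 s, if anything falls off the work surface, if the arm or the gripper's body presses on something with over 40 N, if the wrist force passes 120 N, or if a joint passes its speed limit or range.

## Working session

There is one attempt and no reset: what is moved stays moved. The work goes in short steps, each a Python script; the robot and the scene stay as the last script left them, time stands still between calls to the robot, and variables do not carry over. Pictures are saved under pics/ and viewed, and the job is handed in when it is done.

```bash
ls; mkdir -p pics; python3 - <<'E'
from plant import *
import cv2, numpy as np, pickle
for n in ["side","top","wrist"]:
    c=get_calibration(n); im,d=get_image(n)
    np.savez(f"{n}0.npz",im=im,d=d,K=c["intrinsics"],D=c["dist_coeffs"],T=c["world_from_camera"])
    cv2.imwrite(f"pics/{n}0.png",im[:,:,::-1])
    print(n,np.round(c["intrinsics"],1).tolist(),np.round(c["dist_coeffs"],3),np.round(c["world_from_camera"],3).tolist())
o=observe();print(o)
E
```

```text
pics
side [[367.5, 0.0, 319.2], [0.0, 367.5, 192.9], [0.0, 0.0, 1.0]] [-0.05  0.    0.    0.    0.  ] [[0.999, 0.044, -0.019, 0.614], [0.043, -0.644, 0.764, -0.487], [0.022, -0.764, -0.645, 0.579], [0.0, 0.0, 0.0, 1.0]]
top [[471.5, 0.0, 316.5], [0.0, 471.5, 197.6], [0.0, 0.0, 1.0]] [-0.019  0.     0.     0.     0.   ] [[0.022, -0.998, 0.061, 0.515], [-1.0, -0.023, -0.013, 0.046], [0.015, -0.061, -0.998, 1.224], [0.0, 0.0, 0.0, 1.0]]
wrist [[325.8, 0.0, 321.3], [0.0, 325.8, 199.3], [0.0, 0.0, 1.0]] [-0.009  0.     0.     0.     0.   ] [[0.445, 0.856, 0.262, 0.211], [0.896, -0.425, -0.131, 0.592], [-0.001, 0.293, -0.956, 0.373], [0.0, 0.0, 0.0, 1.0]]
{'time_s': 0.15, 'q': array([ 9.82928520e-01,  2.21052596e-01,  1.52734084e+00, -1.40403859e-05,
        1.39471375e+00, -1.26117381e-01]), 'joint_velocities': array([-0.00030331, -0.00148364, -0.0034139 , -0.00139485, -0.0020766 ,
        0.00142681]), 'joint_torque': array([ 1.29980945e-04, -4.97479963e+01, -3.89904749e+01, -2.83952058e-04,
        7.12374152e-03, -4.91535081e-05]), 'eef_pos': array([0.27820401, 0.55914642, 0.23044978]), 'tcp_rot': array([-1.68778937,  1.56928173, -2.14953732]), 'ft_force': array([0.88872754, 0.49882313, 0.02159787]), 'torque': array([-0.02400114,  0.01147244, -0.00759607]), 'opening': 0.08547286961657591}
```

View pics/side0.png

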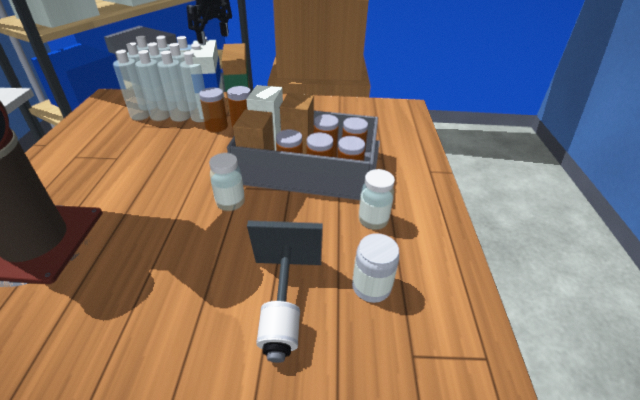

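View pics/top0.png

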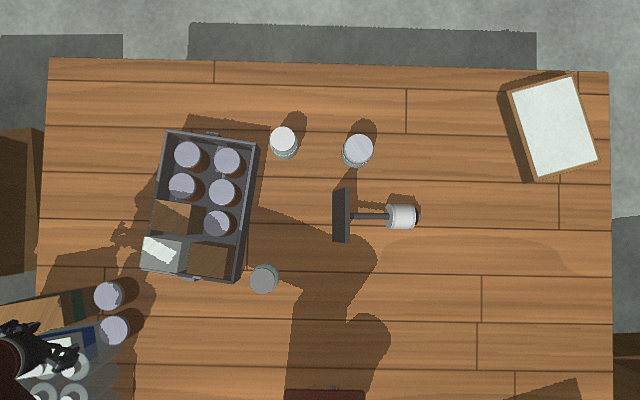

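The side view shows the lamp lying with its plate at about (286,243), its head at (279,330) and the crate front at (305,178). In the top view the plate is at about (341,215), the head at (402,216) and the crate's facing rim runs (259,145)-(236,283). Jars and can sit at (284,142), (357,150) and (264,278).

```bash
cat > h.py <<'E'
import numpy as np, cv2
def load(n): return np.load(n+".npz")
def ray(c,uv):
    uv=np.asarray(uv,float).reshape(-1,1,2)
    p=cv2.undistortPoints(uv,c["K"],c["D"]).reshape(-1,2)
    d=np.c_[p,np.ones(len(p))]
    return c["T"][:3,3], d@c["T"][:3,:3].T
def plane(c,uv,z):
    o,d=ray(c,uv); return o+d*((z-o[2])/d[:,2])[:,None]
def dep(c,uv):
    o,d=ray(c,uv); uv=np.asarray(uv,int).reshape(-1,2)
    return o+d*c["d"][uv[:,1],uv[:,0]][:,None]
def cloud(c):
    v,u=np.mgrid[0:400,0:640]; P=dep(c,np.c_[u.ravel(),v.ravel()].astype(float))
    return P.reshape(400,640,3)
E
python3 - <<'E'
from h import *
import numpy as np
np.set_printoptions(precision=4,suppress=True)
t=load("top0"); s=load("side0")
for n,c in (("top",t),("side",s)):
    P=cloud(c); z=P[...,2]; ok=c["d"]>0
    print(n, ok.mean(), "table z", np.median(z[ok&(abs(z)<.03)]))
    # connected blobs above 4cm
    m=(ok&(z>0.02)&(P[...,0]>.25)&(P[...,0]<.95)&(abs(P[...,1]+.0)<.5)).astype(np.uint8)
    k,l,st,ce=cv2.connectedComponentsWithStats(m)
    for i in range(1,k):
        if st[i,4]>60:
            q=P[l==i]; print(st[i], "min",q.min(0),"max",q.max(0),"p95z",np.percentile(q[:,2],95), 'mean top',q[q[:,2]>np.percentile(q[:,2],95)-.008].mean(0))
    np.save(n+"cloud.npy",P)
E
```

```text
top 0.99596484375 table z -4.388966435031616e-05
[ 498   85   34   88 1782] min [ 0.666  -0.5     0.0202] max [ 0.8836 -0.4384  0.0783] p95z 0.07484620941627933 mean top [ 0.8044 -0.4797  0.0715]
[269 126  29  33 730] min [0.6873 0.0818 0.0226] max [0.752  0.1498 0.1252] p95z 0.12278141990433139 mean top [0.7217 0.1157 0.1197]
[  140   128   120   156 10451] min [0.378 0.179 0.02 ] max [0.7422 0.4384 0.1814] p95z 0.17637373627363928 mean top [0.4562 0.3719 0.1752]
[341 134  33  34 848] min [ 0.669  -0.1027  0.0211] max [ 0.7399 -0.0295  0.1158] p95z 0.11286607287535723 mean top [ 0.7064 -0.0665  0.1097]
[214 148  32  30 728] min [0.635  0.2133 0.0213] max [0.6958 0.2753 0.1268] p95z 0.12329223264156108 mean top [0.6666 0.2449 0.12  ]
[209 179  32  28 710] min [0.561  0.2228 0.0211] max [0.6222 0.2839 0.1255] p95z 0.12269848968357092 mean top [0.5925 0.2545 0.1198]
[ 333  187   88   56 1876] min [ 0.4794 -0.2331  0.0201] max [ 0.6092 -0.0129  0.1344] p95z 0.1295558076248281 mean top [ 0.5443 -0.0393  0.1281]
[249 263  31  31 724] min [0.3576 0.1202 0.0201] max [0.422  0.1857 0.1256] p
[... 636 characters left out ...]
[191   5   8  26 135] min [0.2501 0.4833 0.2879] max [0.2642 0.4998 0.3477] p95z 0.344813187598035 mean top [0.2577 0.4947 0.3423]
[  209    85   186   139 14940] min [0.3112 0.0789 0.02  ] max [0.7554 0.4999 0.1775] p95z 0.16480603571043786 mean top [0.4852 0.3547 0.1682]
[203  91  24  36 659] min [0.25   0.4567 0.02  ] max [0.2997 0.4998 0.1165] p95z 0.11499618107683801 mean top [0.2734 0.4778 0.1133]
[ 247  220   76  143 5222] min [ 0.4793 -0.2348  0.0201] max [ 0.6097 -0.0252  0.1317] p95z 0.12854916369029942 mean top [ 0.5447 -0.0423  0.1274]
[ 353  233   46   64 2318] min [ 0.6698 -0.1066  0.0204] max [ 0.7418 -0.0338  0.1123] p95z 0.11076534521734871 mean top [ 0.7059 -0.0705  0.1095]
```

```bash
python3 - <<'E'
import cv2
a=cv2.imread("pics/top0.png"); cv2.imwrite("pics/topz.png",cv2.resize(a[110:300,230:430],(800,760))[:600])
a=cv2.imread("pics/side0.png"); cv2.imwrite("pics/sidez.png",cv2.resize(a[210:370,230:410],(675,600)))
E
python3 - <<'E'
from h import *
np.set_printoptions(precision=4,suppress=True)
t=load("top0"); s=load("side0")
P=np.load("topcloud.npy")
# rim outer edge: per row, rightmost px with z~.11 in crate area
pts=[]
for v in range(150,280,3):
    r=P[v]; ok=[u for u in range(225,268) if abs(r[u,2]-.11)<.008]
    if ok: u=max(ok); pts.append(P[v,u])
pts=np.array(pts)
A=np.array(pts)[:,:2]
from numpy.linalg import lstsq
for _ in range(4):
    k=np.polyfit(A[:,0],A[:,1],1); e=A[:,1]-np.polyval(k,A[:,0]); A=A[abs(e)<max(.003,1.5*e.std())]
print("top rim y=k x+b",k,e.std(),len(A),A[:,0].min(),A[:,0].max())
S=np.load("sidecloud.npy")
# front face points from side
q=S[130:200,225:385].reshape(-1,3); q=q[(q[:,2]>.02)&(q[:,2]<.10)]
# exclude jars
q=q[(np.hypot(q[:,0]-.7217,q[:,1]-.1157)>.045)&(np.hypot(q[:,0]-.3876,q[:,1]-.1543)>.045)&(q[:,0]<.74)&(q[:,0]>.38)]
q=q[abs(q[:,1]-np.polyval(k,q[:,0]))<.02]
for _ in range(4):
    k2=np.polyfit(q[:,0],q[:,1],1); e=q[:,1]-np.polyval(k2,q[:,0]); q=q[abs(e)<max(.003,2*e.std())]
print("side face",k2,e.std(),len(q),q[:,0].min(),q[:,0].max(), [ (z,np.median(e2)) for z,e2 in [(z,(q[:,1]-np.polyval(k2,q[:,0]))[abs(q[:,2]-z)<.01]) for z in (.03,.05,.07,.09)]])
for x in(.45,.55,.65):print(x,np.polyval(k,x),np.polyval(k2,x))
# rim corners by top ray
print("corners",plane(t,[(259,145),(236,283)],.11))
# plate: lamp cloud
for n,C in(("top",P),("side",S)):
    q=C.reshape(-1,3); q=q[(q[:,0]>.45)&(q[:,0]<.64)&(q[:,1]>-.26)&(q[:,1]<0.0)&(q[:,2]>.008)]
    pl=q[q[:,1]>-.075]
    print(n,"plate x",np.percentile(pl[:,0],[1,99]),"y",np.percentile(pl[:,1],[1,50,99]),"z",pl[:,2].max())
    tp=pl[pl[:,2]>.12]; print(" topedge fit y(x)",np.polyfit(tp[:,0],tp[:,1],1),np.percentile(tp[:,0],[2,98]),np.percentile(tp[:,1],[2,98]))
    if n=="side":
        f=pl[(pl[:,2]>.03)&(pl[:,2]<.12)&(abs(pl[:,0]-.545)>.015)]
        M=np.c_[f[:,0],f[:,2],np.ones(len(f))]; print(" face y=ax+bz+c",lstsq(M,f[:,1],rcond=None)[0])
    h=q[q[:,1]<-.135]; print(" head x",np.percentile(h[:,0],[1,50,99]),"y",h[:,1].min(),h[:,1].max(),"z",h[:,2].max())
    for y in(-.15,-.17,-.19,-.22):
        a=h[abs(h[:,1]-y)<.006]; print("   y",y,np.percentile(a[:,0],[1,99]) if len(a) else None,a[:,2].max() if len(a) else None)
    st=q[(q[:,1]<-.07)&(q[:,1]>-.12)&(q[:,2]>.02)]
    print(" stem",np.polyfit(st[:,1],st[:,0],1), st[:,2].max())
E
```

```text
top rim y=k x+b [-0.1314  0.2728] 0.0005304404598596834 40 0.416931245943052 0.6937670031831085
side face [-0.1272  0.2697] 0.0011603879395300826 3424 0.3801165517791379 0.7136459405704636 [(0.03, np.float64(0.00013683806059872072)), (0.05, np.float64(0.0001343624270684629)), (0.07, np.float64(-6.521555810312663e-05)), (0.09, np.float64(-8.668528203802095e-05))]
0.45 0.2136920613823741 0.21244735956895988
0.55 0.20054824595232285 0.19972448150239974
0.65 0.1874044305222716 0.1870016034358396
corners [[0.706  0.1709 0.11  ]
 [0.3793 0.2152 0.11  ]]
top plate x [0.4808 0.6078] y [-0.0701 -0.0296 -0.0122] z 0.13435811608283066
 topedge fit y(x) [ 0.0191 -0.0495] [0.4832 0.6069] [-0.0458 -0.0325]
 head x [0.5158 0.5458 0.5766] y -0.23308803035210568 -0.13574118565513438 z 0.07884775327090021
   y -0.15 [0.5155 0.5767] 0.07166377861019901
   y -0.17 [0.5159 0.5759] 0.07631605766813565
   y -0.19 [0.5163 0.5765] 0.07203344348249696
   y -0.22 [0.528  0.5663] 0.059010870966641704
 stem [-0.0213  0.5433] 0.06696549453326606
side plate x [0.4807 0.6086] y [-0.0688 -0.0388 -0.0244] z 0.13170453341427374
 topedge fit y(x) [ 0.0163 -0.0513] [0.4819 0.6072] [-0.0478 -0.0349]
 face y=ax+bz+c [ 0.0182 -0.1849 -0.033 ]
 head x [0.5164 0.5496 0.5784] y -0.23480187816462872 -0.13529304551375948 z 0.07462596426401957
   y -0.15 [0.5181 0.5779] 0.063502339036137
   y -0.17 [0.5159 0.5786] 0.07430280525371447
   y -0.19 [0.5169 0.5789] 0.06867100433413686
   y -0.22 [0.5256 0.569 ] 0.0641401735716639
 stem [-0.0234  0.544 ] 0.06590681247245878
```

View pics/sidez.png

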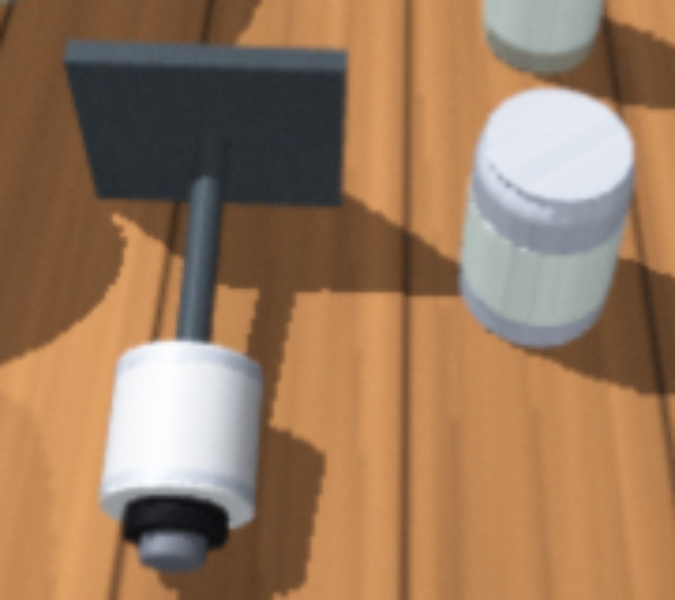

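View pics/topz.png

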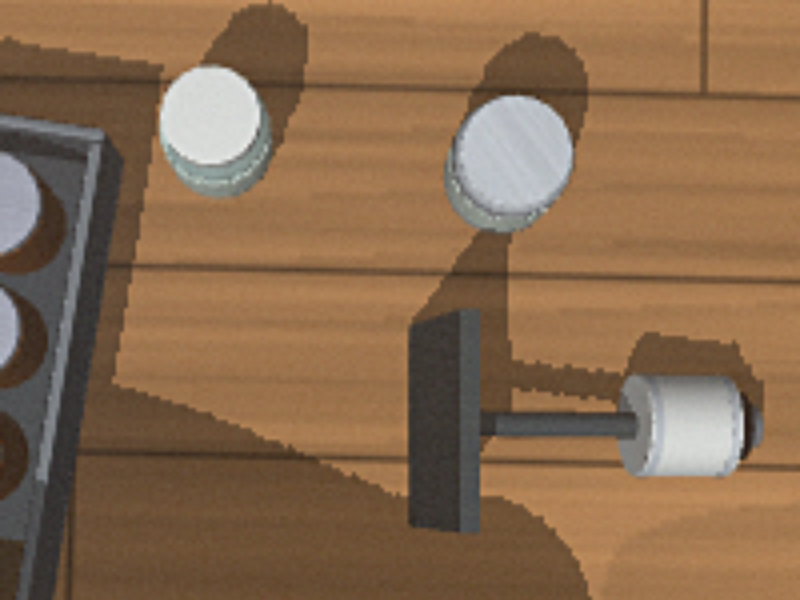

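```bash
cat >> h.py <<'E'
from scipy.spatial.transform import Rotation as Rn
def ori(tool, jaw):
    """rpy for tool x axis=tool, jaw (tool y) ~ jaw"""
    x=np.array(tool,float);x/=np.linalg.norm(x); y=np.array(jaw,float);y-=x*(x@y);y/=np.linalg.norm(y)
    R=np.c_[x,y,np.cross(x,y)]
    return Rn.from_matrix(R).as_euler("xyz")
E
python3 - <<'E'
from h import *
from plant import *
np.set_printoptions(precision=3,suppress=True)
for s in(1,-1):
    o=ori([0,0.0,-1],[s,.019*s,0]); print(s,o)
    for p in([.4,.4,.4],[.544,-.1,.3],[.544,-.09,.105],[.544,.06,.05]): print(p,inverse_kinematics(p,o))
    o=ori([0,0.3,-1],[s,-.13*s,0])
    for p in([.53,.0,.02],[.53,.06,.02]): print(p,inverse_kinematics(p,o))
E
```

```text
1 [1.552 1.571 0.   ]
[0.4, 0.4, 0.4] [0.646 0.025 1.43  0.    1.687 0.627]
[0.544, -0.1, 0.3] [-0.324  0.011  1.627  0.     1.504 -0.343]
[0.544, -0.09, 0.105] [-0.307  0.173  1.832  0.     1.137 -0.326]
[0.544, 0.06, 0.05] [-0.034  0.243  1.868  0.     1.03  -0.053]
[0.53, 0.0, 0.02] [-0.326  0.298  1.902  0.318  1.059 -0.374]
[0.53, 0.06, 0.02] [-0.216  0.283  1.921  0.334  1.027 -0.279]
-1 [-1.59   1.571  0.   ]
[0.4, 0.4, 0.4] [ 0.646  0.025  1.43  -0.     1.687 -2.515]
[0.544, -0.1, 0.3] None
[0.544, -0.09, 0.105] None
[0.544, 0.06, 0.05] None
[0.53, 0.0, 0.02] None
[0.53, 0.06, 0.02] None<sys>:0: UserWarning: Gimbal lock detected. Setting third angle to zero since it is not possible to uniquely determine all angles.
```

```bash
python3 -W ignore - <<'E'
from h import *
from plant import *
np.set_printoptions(precision=4,suppress=True)
o=ori([0,0,-1],[1,.019,0])
p=observe()["eef_pos"]
move_l([p[0],p[1],.38],feed=.25)
movep([.544,-.1,.32],o)
gripper_to(.05)
move_l([.544,-.1,.105],feed=.15)
hold(.3)
f0=observe(); print(f0["eef_pos"],f0["ft_force"],f0["opening"],f0["time_s"])
print(move_l([.544,-.04,.105],feed=.04,max_force=1.2))
f=observe(); print(f["eef_pos"],f["ft_force"],f["time_s"])
im,d=get_image("side"); cv2.imwrite("pics/s1.png",im[:,:,::-1])
E
```

```text
[ 0.5442 -0.1001  0.1054] [-0.495   0.9153 -0.0293] 0.049881826166485815 5.7417
True
[ 0.5439 -0.0558  0.1047] [ 0.9458 -2.3015  1.2867] 6.775
```

View pics/s1.png

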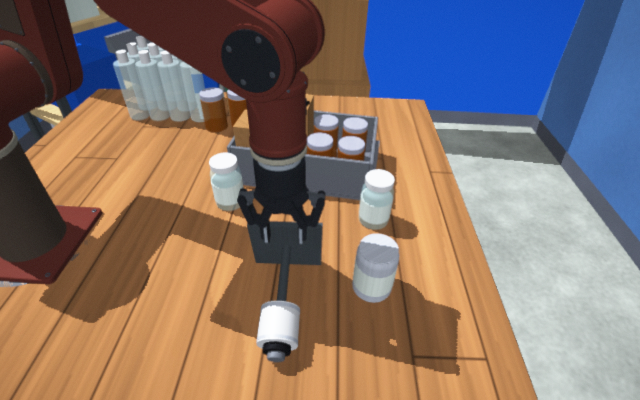

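The fingers touch the plate's stem side at the expected y (about -0.045), near pixel (287,240). Next I tip it along the arc.

```bash
python3 -W ignore - <<'E'
from h import *
from plant import *
np.set_printoptions(precision=4,suppress=True)
e=observe()["eef_pos"]; np.save("tip0.npy",e)
piv=np.array([-.011,0.]); r=np.array([e[1]+.011,e[2]+.003])-piv
for th in np.radians([6,12,18,24,30]):
    c,s=np.cos(th),np.sin(th)
    q=piv+np.array([c*r[0]+s*r[1],-s*r[0]+c*r[1]])
    move_l([e[0],q[0]-.011,q[1]-.003],feed=.04)
    o=observe(); print(np.degrees(th),o["eef_pos"],o["ft_force"],o["time_s"])
im,d=get_image("side"); cv2.imwrite("pics/s2.png",im[:,:,::-1])
E
```

```text
6.000000000000001 [ 0.5435 -0.0446  0.1074] [-0.3289 -1.7901 -0.4648] 7.275
12.000000000000002 [ 0.5437 -0.0329  0.1093] [-0.5326 -1.4391 -2.0849] 7.7167
18.0 [ 0.5439 -0.021   0.11  ] [-1.8359 -1.4722 -0.8074] 8.1583
24.000000000000004 [ 0.544  -0.0092  0.1093] [-1.6541 -1.344   0.2487] 8.6
29.999999999999996 [0.544  0.0025 0.1074] [-0.4432 -1.2583  1.0663] 9.0417
```

View pics/s2.png

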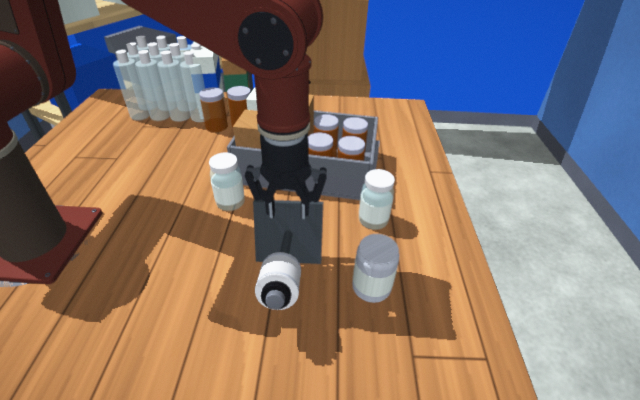

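Tipping works: the plate is now about 20° past vertical, with the head at (278,283). If it falls from here the rising head would strike the upright gripper body. So I'll first lean the tool towards the robot and shift it to the plate's near end while still holding the plate, which keeps it out of the head's swept path.

```bash
python3 -W ignore - <<'E'
from h import *
from plant import *
np.set_printoptions(precision=4,suppress=True)
e=observe()["eef_pos"]
gripper_to(0.0)
print(observe()["ft_force"],observe()["opening"])
for k in np.linspace(.2,1,5):
    a=np.radians(35)*k
    o=ori([np.sin(a),0,-np.cos(a)],[1,.019*(1-k),0])
    move_l([.544-.046*k,e[1]-.000*k,e[2]],feed=.03,rotation=o)
    s=observe(); print(s["eef_pos"],s["ft_force"],s["q"],s["time_s"])
for n in("side","top"):
    im,d=get_image(n); cv2.imwrite(f"pics/{n}3.png",im[:,:,::-1])
E
```

```text
[-0.2138 -0.6653  0.3064] 7.335365949036024e-05
[0.5344 0.0023 0.1075] [ 0.0694 -2.1106  1.0042] [-0.1551  0.0395  1.9771  0.022   1.0056 -0.181 ] 10.0667
[0.5258 0.0022 0.1076] [-0.4167 -0.896   0.0476] [-0.1724 -0.071   2.1014  0.0538  0.8721 -0.2137] 10.525
[0.5168 0.0022 0.1077] [-0.058  -0.5056  0.7769] [-0.1936 -0.1807  2.225   0.1019  0.7405 -0.2644] 10.9833
[0.5076 0.0021 0.1078] [ 0.1709 -1.8637 -0.1159] [-0.2195 -0.2884  2.3469  0.1782  0.6127 -0.3451] 11.4417
[0.4985 0.0021 0.1079] [-0.4318 -1.6675 -0.2316] [-0.2517 -0.3935  2.4667  0.3062  0.4925 -0.4793] 11.9
```

View pics/side3.png

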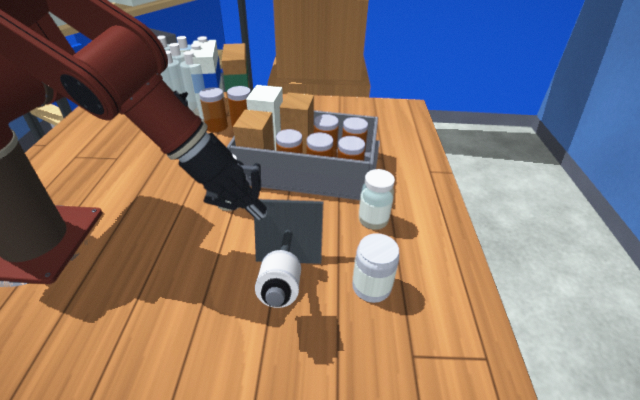

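View pics/top3.png

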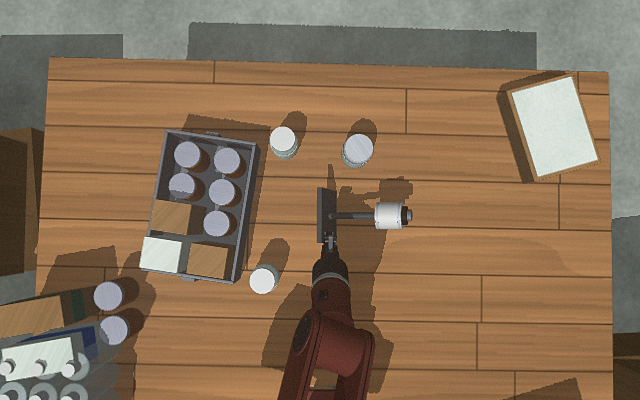

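The tool now holds the plate at its near end, tip at (262,212) in the side view and (331,240) in the top view, well clear of the head and jar_b. I'll finish the tip.

```bash
python3 -W ignore - <<'E'
from h import *
from plant import *
np.set_printoptions(precision=4,suppress=True)
e=np.load("tip0.npy"); c0=observe()["eef_pos"]
piv=np.array([-.011,0.]); r=np.array([e[1]+.011,e[2]+.003])-piv
for th in np.radians([34,38,41,44,47]):
    c,s=np.cos(th),np.sin(th)
    q=piv+np.array([c*r[0]+s*r[1],-s*r[0]+c*r[1]])
    move_l([c0[0],q[0]-.011,q[1]-.003],feed=.03)
    o=observe(); print(np.degrees(th),o["eef_pos"],o["ft_force"],o["q"][2],o["time_s"])
hold(.5)
for n in("side","top"):
    im,d=get_image(n); cv2.imwrite(f"pics/{n}4.png",im[:,:,::-1])
E
```

```text
34.0 [0.4992 0.0102 0.1055] [-0.0099 -0.4229 -0.3007] 2.4665593893708295 12.4083
38.0 [0.4987 0.0176 0.1026] [ 0.4456 -0.8667  0.87  ] 2.4679327331344867 12.825
41.0 [0.4988 0.0231 0.1005] [-0.0823 -0.0981 -0.3774] 2.4680130117180057 13.175
44.0 [0.4988 0.0284 0.098 ] [-1.1377  0.7694  0.106 ] 2.468155598693509 13.525
47.0 [0.4988 0.0336 0.0952] [-0.2626 -0.2903 -0.1349] 2.468199593654781 13.875
```

View pics/side4.png

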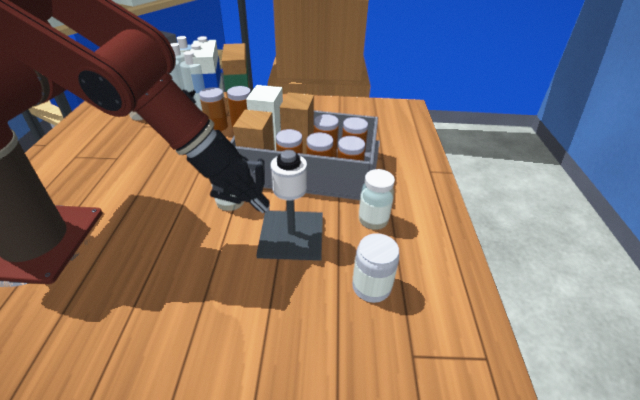

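View pics/top4.png

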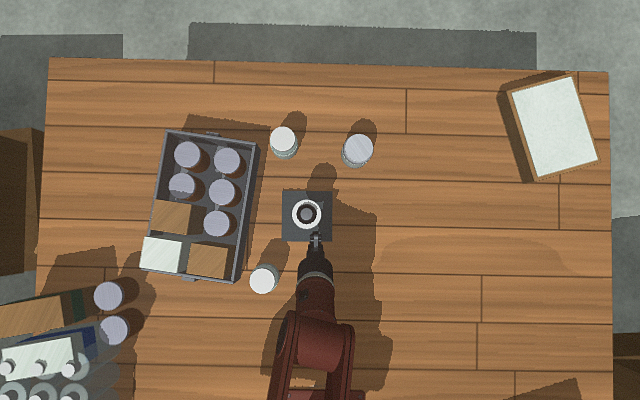

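The lamp stands at (290,210) in the side view and (307,215) in the top view. I'll retract along the tool axis, then measure.

```bash
python3 -W ignore - <<'E'
from h import *
from plant import *
np.set_printoptions(precision=4,suppress=True)
e=observe()["eef_pos"]
move_l(e+np.array([-.08,0,.114]),feed=.12)
e=observe()["eef_pos"]
o=ori([0,0.3,-1],[1,-.13,0])
movep([.50,-.2,.36],o)
hold(.2)
for n in("side","top"):
    c=get_calibration(n); im,d=get_image(n)
    np.savez(f"{n}5.npz",im=im,d=d,K=c["intrinsics"],D=c["dist_coeffs"],T=c["world_from_camera"])
    cv2.imwrite(f"pics/{n}5.png",im[:,:,::-1])
    C=cloud(load(n+"5"))
    ok=(C[...,0]>.44)&(C[...,0]<.65)&(C[...,1]>-.05)&(C[...,1]<.165)
    pl=C[ok&(C[...,2]>.007)&(C[...,2]<.018)].astype(np.float32)
    # drop isolated: min area rect on largest cluster
    m=(ok&(C[...,2]>.007)).astype(np.uint8); k,l,st,ce=cv2.connectedComponentsWithStats(m); i=1+st[1:,4].argmax()
    pl=C[(l==i)&(C[...,2]>.007)&(C[...,2]<.018)].astype(np.float32)
    print(n,len(pl),"rect",cv2.minAreaRect(pl[:,:2]), np.median(pl[:,2]))
    hd=C[(l==i)&(C[...,2]>.184)&(C[...,2]<.195)]; sw=C[(l==i)&(C[...,2]>.2)]
    print(" headtop",hd.mean(0) if len(hd) else None,"switch",sw.mean(0) if len(sw) else None,sw[:,2].max() if len(sw) else None)
print(observe()["time_s"],observe()["eef_pos"])
E
```

```text
Traceback (most recent call last):
plant.Unreachable: the arm cannot follow that straight line within its joint ranges
```

```bash
python3 - <<'E'
import cv2
a=cv2.imread("pics/top5.png"); b=cv2.imread("pics/side5.png"); cv2.imwrite("pics/z5.png",cv2.hconcat([cv2.resize(a[130:290,230:390],(400,400)),cv2.resize(b[120:280,220:380],(400,400))]))
E
```

```text
[ WARN:0@0.028] global loadsave.cpp:275 findDecoder imread_('pics/top5.png'): can't open/read file: check file path/integrity
[ WARN:0@0.029] global loadsave.cpp:275 findDecoder imread_('pics/side5.png'): can't open/read file: check file path/integrity
Traceback (most recent call last):
TypeError: 'NoneType' object is not subscriptable
```

```bash
cat > m.py <<'E'
from h import *
from plant import *
np.set_printoptions(precision=4,suppress=True)
def meas(tag):
  for n in("side","top"):
    c=get_calibration(n); im,d=get_image(n)
    np.savez(f"{n}{tag}.npz",im=im,d=d,K=c["intrinsics"],D=c["dist_coeffs"],T=c["world_from_camera"])
    cv2.imwrite(f"pics/{n}{tag}.png",im[:,:,::-1])
    C=cloud(load(n+tag))
    ok=(C[...,0]>.44)&(C[...,0]<.65)&(C[...,1]>-.05)&(C[...,1]<.24)
    ok&=C[...,1]<(.2728-.1314*C[...,0]-.004)
    m=(ok&(C[...,2]>.007)).astype(np.uint8); k,l,st,ce=cv2.connectedComponentsWithStats(m); i=1+st[1:,4].argmax()
    pl=C[(l==i)&(C[...,2]>.007)&(C[...,2]<.018)].astype(np.float32)
    print(n,len(pl),"rect",cv2.minAreaRect(pl[:,:2]), np.median(pl[:,2]))
    hd=C[(l==i)&(C[...,2]>.184)&(C[...,2]<.195)]; sw=C[(l==i)&(C[...,2]>.2)]
    print(" headtop",hd.mean(0) if len(hd) else None,"switch",sw.mean(0) if len(sw) else None,sw[:,2].max() if len(sw) else None)
  a=cv2.imread(f"pics/top{tag}.png"); b=cv2.imread(f"pics/side{tag}.png"); cv2.imwrite(f"pics/z{tag}.png",cv2.hconcat([cv2.resize(a[130:290,230:390],(400,400)),cv2.resize(b[120:280,220:380],(400,400))]))
E
python3 -W ignore - <<'E'
from m import *
e=observe()["eef_pos"]
for dx in(-.06,-.04,-.02,-.01,0):
    try: move_l(e+np.array([dx,-.02,.18]),feed=.12); print(dx); break
    except Unreachable: pass
print(observe()["ft_force"])
o=ori([0,0.3,-1],[1,-.13,0])
movep([.50,-.2,.36],o)
hold(.2)
meas("5")
print(observe()["time_s"],observe()["eef_pos"])
E
```

```text
-0.06
[-0.488  -0.2058 -0.0337]Traceback (most recent call last):
  File "<stdin>", line 10, in <module>
  File "m.py", line 14, in meas
    print(n,len(pl),"rect",cv2.minAreaRect(pl[:,:2]), np.median(pl[:,2]))
                           ~~~~~~~~~~~~~~~^^^^^^^^^^
cv2.error: OpenCV(4.12.0) /io/opencv/modules/imgproc/src/convhull.cpp:143: error: (-215:Assertion failed) total >= 0 && (depth == CV_32F || depth == CV_32S) in function 'convexHull'
```

```bash
sed -i 's/cv2.minAreaRect(pl\[:,:2\])/cv2.minAreaRect(np.ascontiguousarray(pl[:,:2])) if len(pl)>20 else None/' m.py
python3 -W ignore - <<'E'
from m import *
meas("5")
print(observe()["time_s"],observe()["eef_pos"])
E
```

```text
side 2681 rect ((0.5430356860160828, 0.05339057743549347), (0.13026094436645508, 0.13267020881175995), 0.7487718462944031) 0.012031085
 headtop [0.545  0.0382 0.1895] switch [0.5438 0.0475 0.2064] 0.21345819266415894
top 1788 rect ((0.5420723557472229, 0.054758504033088684), (0.13390715420246124, 0.1266300082206726), 1.1194714307785034) 0.011870878
 headtop [0.5423 0.0544 0.1898] switch [0.5418 0.0545 0.2461] 1.2244518193874465
17.625 [ 0.4999 -0.1991  0.3607]
```

View pics/z5.png

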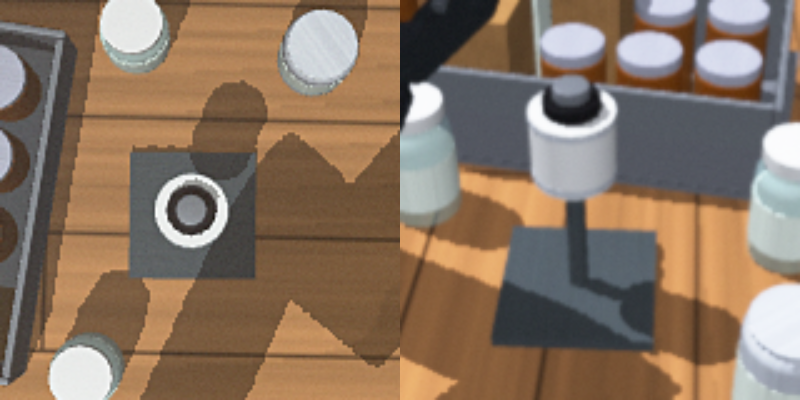

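The side and top views agree: lamp centre at about (0.5425, 0.054), 1° yaw, foot surface at 12 mm. I'll push the rear foot edge with spread fingertips, aligned to the crate.

```bash
python3 -W ignore - <<'E'
from m import *
a=np.arctan(-.1295); d=np.array([np.cos(a),np.sin(a),0]); n=np.array([-np.sin(a),np.cos(a),0])
o=ori(n*.15+np.array([0,0,-1]),d)
c=np.array([.5425,.054,0])
gripper_to(.08)
S=c-n*.125
movep(S+[0,0,.2],o)
move_l(S+[0,0,.04],feed=.15)
hold(.2); f0=observe()
print(move_l(S+[0,0,-.014],feed=.02,max_force=4))
e=observe(); print("touch",e["eef_pos"],e["ft_force"]-f0["ft_force"],e["opening"],e["time_s"])
z=e["eef_pos"][2]+.0035
move_l([S[0],S[1],z],feed=.02); hold(.2)
e=observe(); print("lifted",e["eef_pos"],e["ft_force"])
np.save("z.npy",z)
meas("6")
E
```

```text
True
touch [ 0.5265 -0.07   -0.0099] [-0.9362  0.2109  3.5419] 0.08001930266590822 22.8417
lifted [ 0.5263 -0.0699 -0.0066] [-0.3696  0.8345 -0.6539]
side 1257 rect ((0.5757102966308594, 0.05507376790046692), (0.06487500667572021, 0.13467438519001007), 0.7456908226013184) 0.012051505
 headtop [0.5602 0.0384 0.1896] switch [0.5578 0.0401 0.2011] 0.20241803336964925
top 1783 rect ((0.5421505570411682, 0.05473852530121803), (0.12895497679710388, 0.12659403681755066), 1.1427046060562134) 0.011783603
 headtop [0.5423 0.0543 0.1897] switch [0.5416 0.0539 0.2479] 1.2244518193874465
```

View pics/z6.png

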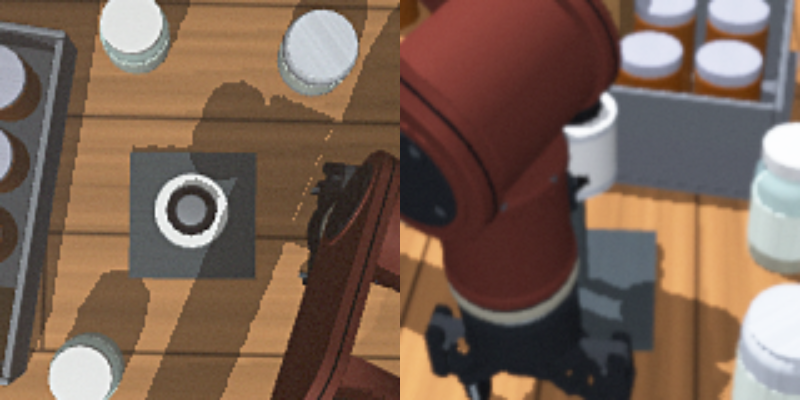

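```bash
python3 -W ignore - <<'E'
from m import *
c=get_calibration("wrist")["world_from_camera"]; e=observe()
R=Rn.from_euler("xyz",e["tcp_rot"]).as_matrix()
print("cam",c[:3,3],"rel tool",R.T@(c[:3,3]-e["eef_pos"]), "tool z",R[:,2])
im,_=get_image("wrist"); cv2.imwrite("pics/w6.png",im[:,:,::-1])
E
```

```text
cam [ 0.5334 -0.0184  0.1458] rel tool [-0.1429  0.0002 -0.0741] tool z [-0.1273 -0.9806 -0.1489]
```

View pics/w6.png

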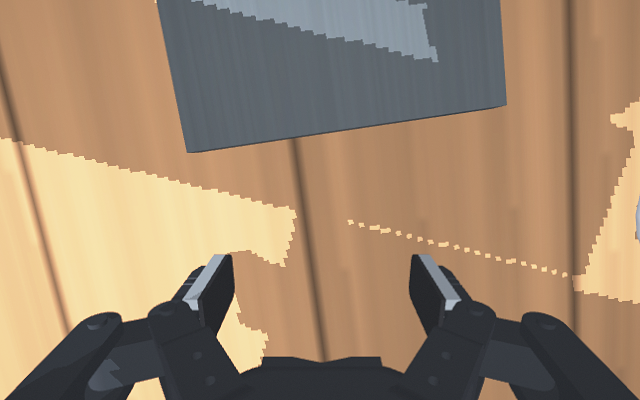

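The wrist camera sits on the lamp side of the tool and would meet the head at this tilt. I'll lean the tool further back to 22° so the camera clears it, then re-touch the table.

```bash
python3 -W ignore - <<'E'
from m import *
a=np.arctan(-.1295); d=np.array([np.cos(a),np.sin(a),0]); n=np.array([-np.sin(a),np.cos(a),0])
th=np.radians(22)
o=ori(n*np.sin(th)-np.array([0,0,np.cos(th)]),d)
c=np.array([.5425,.054,0]); S=c-n*.125
move_l(S+[0,0,.04],feed=.1)
move_l(S+[0,0,.04],feed=.05,rotation=o)
move_l(S+[0,0,.012],feed=.1)
hold(.2); f0=observe()
print(move_l(S+[0,0,-.016],feed=.015,max_force=3))
e=observe(); print("touch",e["eef_pos"],e["ft_force"]-f0["ft_force"],e["time_s"])
z=e["eef_pos"][2]+.0022; np.save("z.npy",z)
move_l([S[0],S[1],z],feed=.02); hold(.2)
f0=observe(); print("lifted",f0["eef_pos"],f0["ft_force"])
p=c-n*.05; 
print(move_l([p[0],p[1],z],feed=.03,max_force=2.0))
e=observe(); print("contact",e["eef_pos"],"s",n@(e["eef_pos"]-c),e["ft_force"]-f0["ft_force"],e["time_s"])
im,_=get_image("wrist"); cv2.imwrite("pics/w7.png",im[:,:,::-1])
im,_=get_image("top"); cv2.imwrite("pics/t7.png",cv2.resize(im[130:290,230:390,::-1],(600,600)))
E
```

```text
True
touch [ 0.5265 -0.0699 -0.0075] [-0.4941 -1.2555  3.8357] 26.4333
lifted [ 0.5262 -0.0698 -0.0055] [-0.5783  0.8687  0.2003]
True
contact [ 0.5325 -0.0203 -0.0057] s -0.07499223214748955 [ 0.9863 -1.4819  0.5534] 28.5
```

View pics/w7.png

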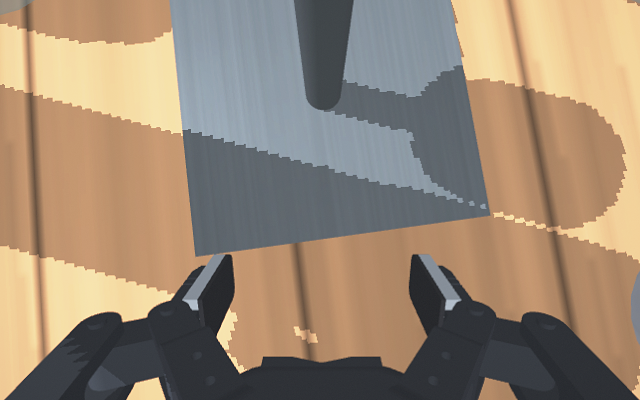

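View pics/t7.png

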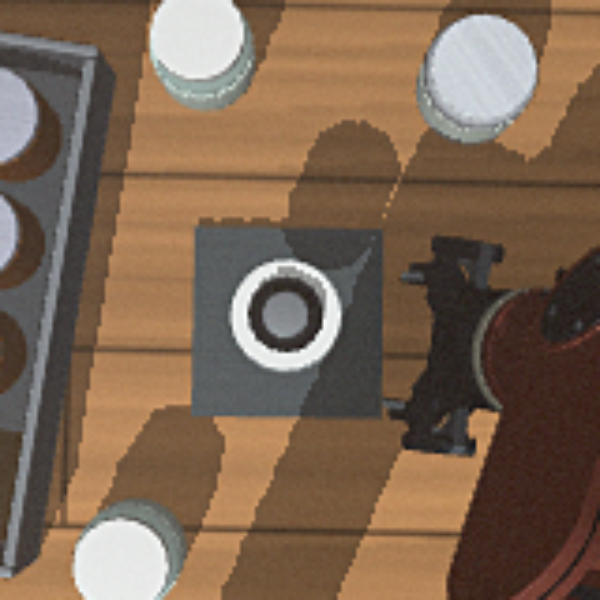

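The left fingertip, at about (215,257) in the wrist view, touches the foot's rear edge as planned. The camera clears the head in the top view.

```bash
python3 -W ignore - <<'E'
from m import *
a=np.arctan(-.1295); n=np.array([-np.sin(a),np.cos(a),0])
c=np.array([.5425,.054,0]); z=float(np.load("z.npy"))
p=c-n*.03; print(move_l([p[0],p[1],z],feed=.03,max_force=9))
e=observe(); print("s",n@(e["eef_pos"]-c),e["ft_force"],e["time_s"])
im,_=get_image("wrist"); cv2.imwrite("pics/w8.png",im[:,:,::-1])
im,_=get_image("top"); cv2.imwrite("pics/t8.png",cv2.resize(im[130:290,230:390,::-1],(600,600)))
E
```

```text
False
s -0.029948481581841015 [ 0.0252 -2.2846 -0.3119] 30.2583
```

View pics/w8.png

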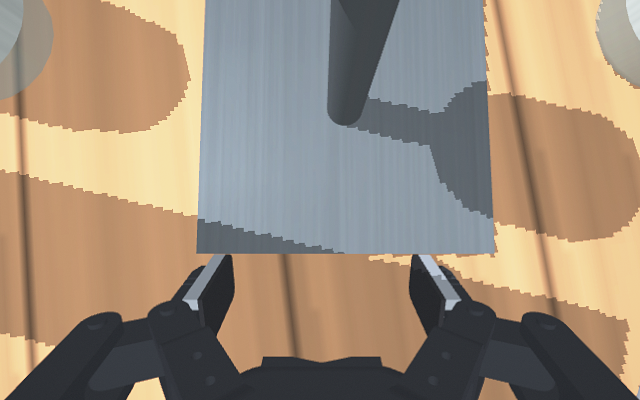

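View pics/t8.png

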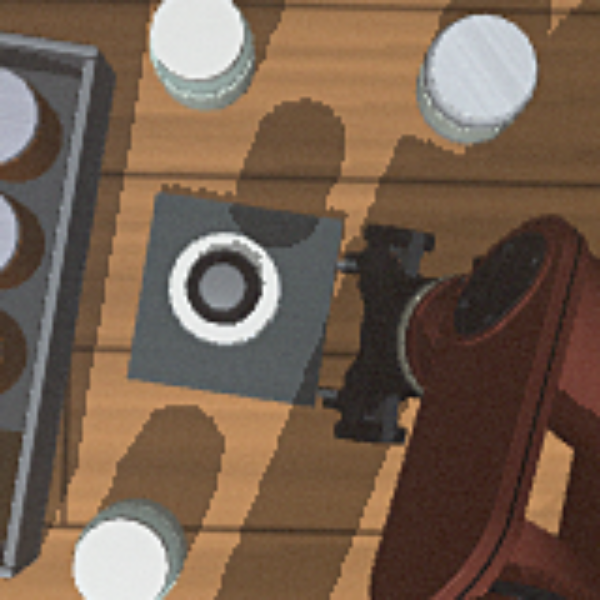

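The foot is now square to both fingertips (edge level at row 254 in the wrist view). I'll push on to the crate.

```bash
python3 -W ignore - <<'E'
from m import *
a=np.arctan(-.1295); n=np.array([-np.sin(a),np.cos(a),0])
c=np.array([.5425,.054,0]); z=float(np.load("z.npy"))
for s,f in((-.004,8),(.012,6)):
    p=c+n*s; r=move_l([p[0],p[1],z],feed=.03 if s<0 else .015,max_force=f)
    e=observe(); print(r,"s",n@(e["eef_pos"]-c),e["ft_force"],e["time_s"])
hold(.4); e=observe(); print(e["ft_force"])
q=e["eef_pos"]-n*.06; move_l([q[0],q[1],z],feed=.08)
move_l([q[0],q[1]-.05,.30],feed=.2)
o=ori([0,0,-1],[1,0,0]); movep([.42,-.2,.40],o)
hold(.3); meas("9"); print(observe()["time_s"])
E
```

```text
False s -0.003678430880475406 [ 0.9238 -0.8422 -1.2645] 31.375
True s 0.011418080842305769 [ 0.6145 -1.7667  1.6316] 32.425
[-0.4148  0.0268 -0.4052]
side 2140 rect ((0.5634641647338867, 0.1297059804201126), (0.12913109362125397, 0.130916029214859), 82.74388122558594) 0.0120524205
 headtop [0.5652 0.1158 0.1893] switch [0.5651 0.125  0.2055] 0.2122366294291934
top 1727 rect ((0.5623233318328857, 0.1311008185148239), (0.12641596794128418, 0.1324477344751358), 82.56758117675781) 0.01207429
 headtop [0.5631 0.1317 0.1897] switch [0.5606 0.1277 0.2613] 1.2244518193874465
36.6833
```

View pics/z9.png

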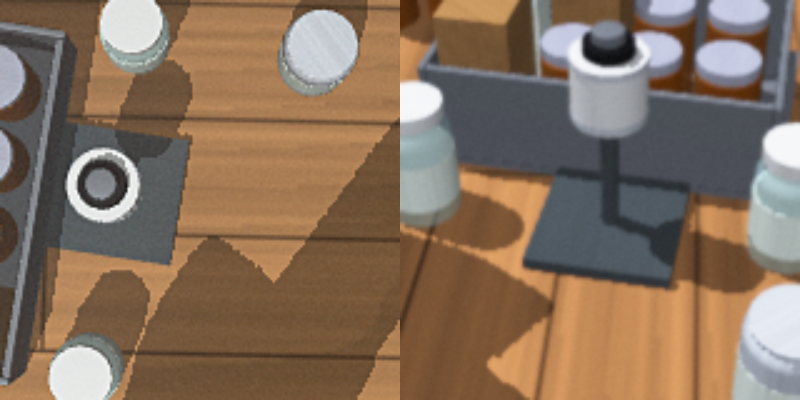

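Both views put the lamp centre at about (0.563, 0.131), which is 67 mm from the crate face, with the foot edge within 0.1° of the face. Next I press the switch.

```bash
python3 -W ignore - <<'E'
from m import *
gripper_to(0.0)
o=ori([0,0,-1],[1,-.13,0]); x,y=.563,.131
movep([x,y,.32],o)
move_l([x,y,.225],feed=.1); hold(.3); f0=observe(); print(f0["eef_pos"],f0["ft_force"])
r=move_l([x,y,.200],feed=.015,max_force=12)
for i in range(3):
    e=observe(); print(r,e["eef_pos"],e["ft_force"]-f0["ft_force"],e["time_s"]); hold(.2)
im,_=get_image("side"); cv2.imwrite("pics/s10.png",im[:,:,::-1])
E
```

```text
[0.5632 0.131  0.2255] [ 0.2655 -0.157  -0.3231]
True [0.563  0.131  0.2061] [-3.4114  0.3284  5.9145] 41.4167
True [0.563  0.131  0.2061] [-1.4104  0.7944  4.9838] 41.6167
True [0.563  0.131  0.2061] [-1.7458 -0.4432  5.0522] 41.8167
```

View pics/s10.png

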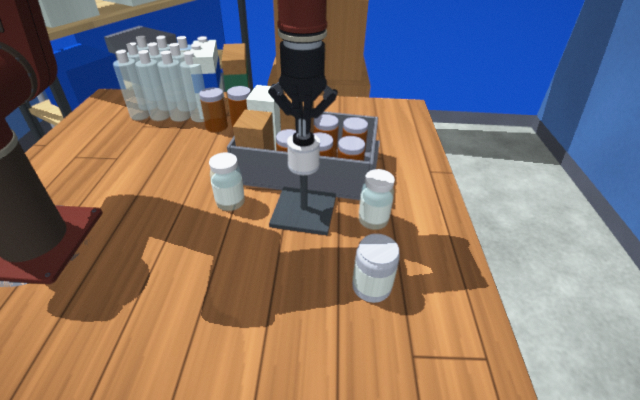

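The fingertips sit on the switch at (302,135), about 5.9 mm down, and the move stopped on force. I'll press a little more to be sure it bottoms, then release and check.

```bash
python3 -W ignore - <<'E'
from m import *
x,y=.563,.131
r=move_l([x,y,.2045],feed=.01,max_force=12); hold(.2)
e=observe(); print(r,e["eef_pos"],e["ft_force"],e["time_s"])
move_l([x,y,.30],feed=.08)
o=ori([0,0,-1],[1,0,0]); movep([.42,-.2,.40],o); hold(.4)
meas("11"); print(observe()["ft_force"],observe()["time_s"])
for n in("top","side"):
    C=cloud(load(n+"11"))
    for nm,p in(("jar_a",(.7217,.1157)),("can",(.7064,-.0665)),("jar_b",(.3876,.1543))):
        q=C[(np.hypot(C[...,0]-p[0],C[...,1]-p[1])<.06)&(C[...,2]>(.102 if nm=="can" else .112))&(C[...,2]<.13)]
        print(n,nm,q.mean(0) if len(q) else None)
E
```

```text
False [0.5632 0.131  0.206 ] [-4.9151 -0.9562  8.9707] 42.5167
side 2129 rect ((0.5637801289558411, 0.12968933582305908), (0.12906214594841003, 0.13038583099842072), 82.66136932373047) 0.012102454
 headtop [0.5651 0.1155 0.1893] switch [0.5643 0.1249 0.2056] 0.21246665424758138
top 1729 rect ((0.5635461807250977, 0.13093553483486176), (0.12645173072814941, 0.1300639659166336), 82.44993591308594) 0.011955921
 headtop [0.5632 0.1318 0.1899] switch [0.5613 0.128  0.2543] 1.2244518193874465
[ 0.0053 -0.1427  0.2809] 45.7583
top jar_a [0.7214 0.1156 0.1195]
top can [ 0.7058 -0.0663  0.1094]
top jar_b [0.3877 0.1543 0.1199]
side jar_a [0.7217 0.1102 0.1193]
side can [ 0.7057 -0.0712  0.1093]
side jar_b [0.3886 0.1482 0.118 ]
```

View pics/z11.png

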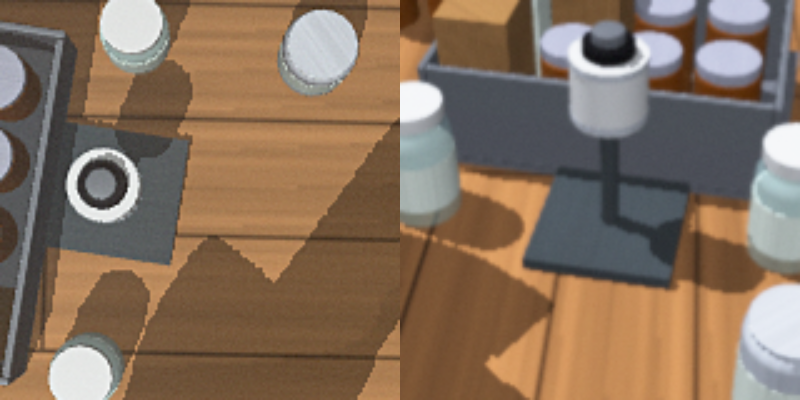

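The lamp is unmoved at (607,210) in the right half of the picture, the switch is out again (top at 212.5 mm), and the jars and can are in place.

```bash
python3 -c "
from plant import *
job_done()"
```

```text
the job is handed in; nothing more can be done
```

The lamp is standing on its foot against the crate, its switch has been pressed fully in and released, and the job is handed in at about 46 s of the 72 s allowed. I have no verdict, since `job_done` reports none.

**What I did**
- **Tipping:** I pushed the foot's top edge over, first with an upright tool. Partway through I leaned the tool and slid it to the plate's near end, because the rising head would have hit the gripper. The lamp then fell onto its foot.
- **Sliding:** I pushed the foot's rear edge with the two spread fingertips, which turned it square to the crate. The push stopped on its force limit, about where the crate face was measured.
- **Switch:** I pressed it with the shut fingers down to a hard stop at 206 mm, about 6 mm of travel, and let go.

**Last checks**
- **Position:** the foot centre is about 66–68 mm from the crate face, about 21 mm along from its middle. The foot edge is parallel to the face within about 0.3°.
- **Agreement:** the two views agreed on the lamp's position to 1–2 mm. A gap of 1–2 mm to the crate is possible.
- **Switch:** it is out again, with its top measured at 212.5 mm.
- **Jars and can:** in the top view all three are within 1 mm of where they started. The side view reads their tops about 5–6 mm lower in y. It has no start reading for the jars, and for the can it had the same offset at the start.

**Not measured**
- **Fall speed:** I only estimated it, at about 0.6 m/s against the 1 m/s limit.
- **Plan change:** my first slide pose would have brought the wrist camera into the lamp's head. I saw this before pushing and leaned the tool back further.

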